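# Seat the blue tool holder in the assembly fixture

### The job

Take the tool holder with the blue nose out of the wooden rack and seat it, taper down, in the tapered bore of the red fixture so that it stands upright and fully home on its flange. Lower it in rather than dropping it, and leave the other two holders where they are in the rack.

Things in the scene. Friction and masses are not known exactly. Their poses are not given: they have to be found in the camera images.
- collet_nose (a point): Grip point of the loose blue holder (0.5 kg, round, upright, z up): on its axis, half-way up its blue nose, 90 mm above its bottom. Upward: steel taper 48 mm long (18 mm wide at bottom, 32 at top), steel flange 46 wide, 16 thick, blue nose 37 wide, 52 tall, steel stub 10 wide, 10 tall. It hangs by its flange in a hole of the wooden rack, this point 117 mm above the table; it lifts straight out.
- socket_mouth (a point): Centre of the mouth of the tapered bore in the fixed red fixture, 80 mm above the table, z up. The steel-lined bore is 36 mm wide here, 21 mm at its open bottom 52 mm down, 1 to 2 mm clear of the seated taper all round. Fully home, the flange rests on the rim and the holder's grip point is 42 mm above this point. Column 76 mm wide on a 120 mm square foot.
- drill_nose (a point): Bystander holder with a black drill chuck (42 mm wide, 124 mm tall overall, its top 151 mm above the table): point on its axis 90 mm above its bottom. Same taper and flange, in the same rack; stays there. The fixed rack has a top board 90 x 300 mm, 75 mm high, with three 36 mm holes in a row, 100 mm apart; which holder is in which hole varies.
- mill_nose (a point): Bystander holder with a brass-coloured cutter head (50 mm wide, 110 mm tall overall): point on its axis 90 mm above its bottom. Same taper and flange, hanging in another hole of the same rack; stays there. The line through the three holders is the row of the rack.
Things that resemble listed ones, but are neither listed nor needed, are in the scene too. What is shaped like the part that bears collet_nose but green is not meant.

How it is judged:
By the outcome, as a careful person would: the job done as asked, in the order asked, and still so for the second after the job is handed in, with the robot touching nothing.
It also fails if it takes over 37 s, if anything falls off the work surface, if the arm or the gripper's body presses on something with over 40 N, if the wrist force passes 120 N, or if a joint passes its speed limit or range.

### The arm

A 6-joint arm with a two-finger parallel gripper is mounted at the origin on the work surface. World frame = base frame: x ahead of the robot, y to its left, z up, the work surface at z = 0. Lengths are in m, angles in rad, forces in N, time in s.
With the tool pointing down it reaches from about 0.325 to 0.85 m from the base axis. Payload 15.5 kg.
Tool frame: the origin (TCP) lies on the mounting face of the last link; the fingertips stand 191 mm ahead of it and the grasp point (between the pads) lies 172 mm ahead of it; z points along the fingers, y is the line along which they close (so a half turn about z gives the same grasp; the last joint's range is limited). The gripper opens to 91 mm and grips with 3 to 60 N. Pads are 32 mm wide; open, the fingers measure 118 mm over their backs; the gripper's body (76 mm by 178 mm) begins 60 mm behind the grasp point.
Start: joints at [-1.278, 0.494, 1.345, -0, 1.302, -0.096], TCP at [0.236, -0.579, 0.405] pointing down, gripper open.
Joint ranges: [-2.91, 2.91], [-0.82, 2.16], [0.22, 2.67], [-1.22, 4.37], [0.12, 2.79], [-3.08, 3.08]. Speed limits (rad/s): [1.89, 1.89, 2.57, 3.01, 3.01, 3.01].

### API

Orientations are given as a unit quaternion [x, y, z, w].
In Python, from station import robot, imaging, spotter gives the robot as it stands.
- The arm moves only by the shell command python3 -m handwheel 'ROWS' [OPENING]. ROWS is text: rows parted by semicolons, each of 6 numbers parted by spaces: the shift along the tool's x, y, z in m, then the turn, a rotation vector about the tool's x, y, z in rad. A call has exactly 10 rows; each row is the pose to reach, as a shift and turn from the pose commanded when the call began, along the tool's axes at that moment; what a row does not reach only later rows make up. A row lasts 1/8 s, in which the tool goes at most 62.5 mm and 10.7 degrees, less where a joint would pass 70% of its speed; a pose out of reach is approached as far as the arm can. A call with a gripper value outside its range is refused whole. OPENING is the opening in per cent of the stroke, from 0 (shut) to 100 (fully open), set as the call begins (- or left out, the last holds). The fingers move at their own pace and stop on an object; the grip force is fixed at half the most. Time passes only in rows, so rows that repeat a pose let the fingers close, or fill a call up. It gives the time, the measured TCP pose, the force, the opening and the grip force at its end, in the units of the state.
- robot.get_state(): the state, without advancing time (a new reading comes with each control period).
- imaging.capture(name): name is "scene" or "side" or "wrist"; returns a dict with "image" (384x512x3 uint8, red, green, blue), "z_map" (384x512 float32, m along the optical axis (not along the pixel's ray), 0 where there is no reading), "mtx" (3x3 intrinsics, pixels), "world_to_cam" (4x4, takes a point from world to camera coordinates). Camera axes: x right, y down, z forward; pixel columns grow to the right and rows downward; lengths in m; the calibration is good to about 2 mm. A picture is of the moment at which its call begins.
- robot.sign_off(): hands the job in; it is judged then, once.
Trained networks look in a picture, given as the dict that the camera call returned (one of the last four; its "shot" number tells which), for a name from the list of things; names that differ only in an ending like _2 or _b are one class to them, and where a whole thing is asked for, a point or a joint stands for the part that bears it (a point fixed in the world has none). Each returns a list of dicts, best first, with "score" (0 to 1); they miss things now and then, are a little off and sometimes report something else, mostly with a low value. They report only what shows in the picture. A call takes as long as a camera call. They do not tell look-alikes from the thing itself.
- spotter.search_frame(picture, target): "position" ([x, y, z] in m, in world coordinates, good to about 4 mm: the middle of the surface that is visible of it).
- spotter.spot_point(picture, target): "position" ([x, y, z] in m, in world coordinates, good to about 4 mm: a listed point, or the origin of a listed thing).
The state is a dict: "time": time; "qpos": joint angles; "dq": joint speeds; "effort": joint torques, N m; "tcp_pos": TCP position; "tcp_rot": TCP orientation; "force": force on the tool from outside, world axes, zero at the start; "torque": the same for the moment, N m; "opening": finger opening in m; "gripper_force": force on a finger pad.
Only numpy, scipy, OpenCV 4.12 (cv2) and the standard library are available. Lean on these libraries where they do the work, as an engineer would, in place of code of your own. Each camera call takes 0.05 s, during which the arm holds its last target. There are 200 camera calls.

## Working session

There is one attempt and no reset: what is moved stays moved. The work goes in short steps, Python scripts to look and compute and a shell command to move; the robot and the scene stay as the last step left them, time stands still between calls to the robot, and variables do not carry over. Pictures are saved under pics/ and viewed, at most 10 in all, crops included, and the job is handed in when it is done.

```bash
mkdir -p pics; cat > h.py <<'E'
from station import robot, imaging, spotter
import numpy as np, cv2
def pix(p,P):
    c=(p["world_to_cam"]@np.append(P,1))[:3]; q=p["mtx"]@c; return q[:2]/q[2]
def cloud(p):
    z=p["z_map"]; v,u=np.indices(z.shape); K=p["mtx"]
    c=np.stack([(u-K[0,2])/K[0,0]*z,(v-K[1,2])/K[1,1]*z,z],-1)
    T=np.linalg.inv(p["world_to_cam"]); return c@T[:3,:3].T+T[:3,3]
E
python3 - <<'E'
from h import *
ims=[]
for n in ("scene","side"):
    p=imaging.capture(n); ims.append(p["image"])
    for t in ("collet_nose","socket_mouth","drill_nose","mill_nose"):
        for r in spotter.spot_point(p,t)[:3]: print(n,t,np.round(r["position"],3),round(r["score"],2),pix(p,r["position"]).round())
    cv2.imwrite(f"pics/{n}0.png",p["image"][:,:,::-1])
s=robot.get_state(); print(s["time"],s["tcp_pos"],s["tcp_rot"],s["opening"])
E
```

```text
scene collet_nose [ 0.439 -0.3    0.09 ] 0.79 [226. 138.]
scene collet_nose [ 0.562 -0.357  0.117] 0.56 [179. 136.]
scene socket_mouth [0.484 0.194 0.08 ] 0.91 [322. 263.]
scene socket_mouth [ 0.546 -0.153  0.12 ] 0.63 [218. 173.]
scene drill_nose [ 0.55  -0.255  0.118] 0.87 [199. 153.]
scene mill_nose [ 0.543 -0.156  0.117] 0.82 [219. 173.]
side collet_nose [ 0.558 -0.353  0.117] 0.83 [304. 126.]
side collet_nose [ 0.436 -0.305  0.093] 0.42 [331. 152.]
side socket_mouth [0.483 0.195 0.079] 0.72 [197. 249.]
side drill_nose [ 0.55  -0.263  0.115] 0.54 [289. 139.]
side mill_nose [ 0.549 -0.159  0.121] 0.98 [268. 153.]
0.5 [ 0.23633886 -0.57858112  0.40470024] [ 9.81259023e-01  1.92693355e-01 -9.14310753e-07 -2.17638859e-05] 0.09095450580471225
```

```bash
python3 - <<'E'
from h import *
a=cv2.imread("pics/scene0.png");b=cv2.imread("pics/side0.png")
c=np.vstack([cv2.resize(a[90:240,120:370],(750,450)),])
cv2.imwrite("pics/crop.png",c)
E
```

```text
(no output)
```

View pics/scene0.png

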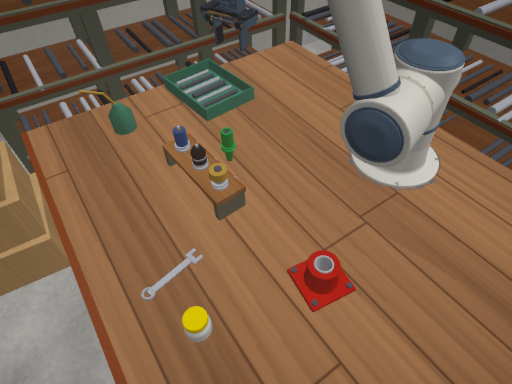

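View pics/crop.png

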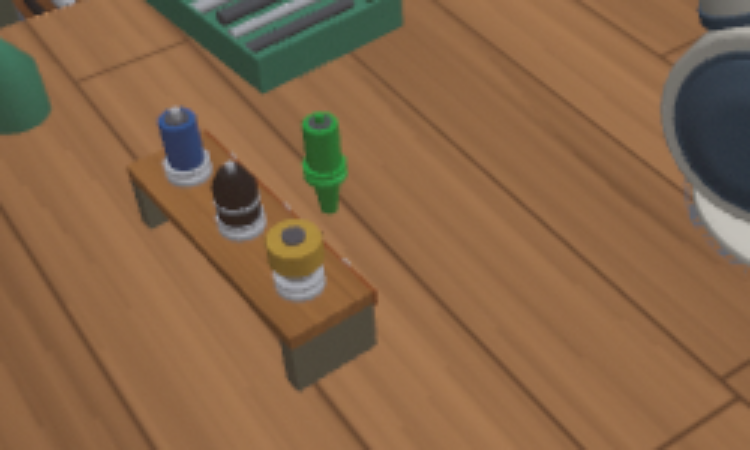

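View pics/side0.png

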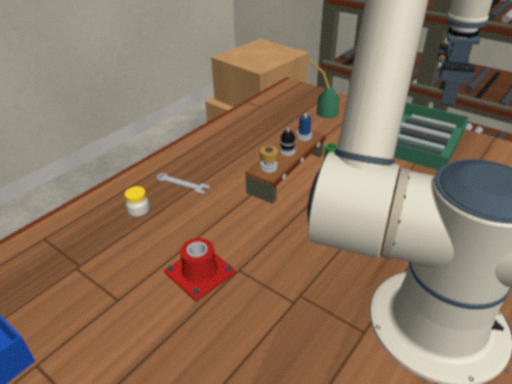

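The candidates are the blue holder in the rack at scene (180,136) and a free-standing green look-alike at (227,140). The enlarged crop shows blue in the end hole, then the black drill, then brass. The blue one at about (0.56, -0.355) is meant. The red socket is at (322,263).

```bash
cat >> h.py <<'E'
from scipy.spatial.transform import Rotation as Ro
def goal(pos,yang=None):
    """print row from present commanded pose to TCP pos, tool down, tool y at world angle yang (rad, mod pi)"""
    s=robot.get_state(); R=Ro.from_quat(s["tcp_rot"]); y=R.as_matrix()[:,1]
    if yang is None: Rt=R
    else:
        a=np.arctan2(y[1],y[0]); d=(yang-a+np.pi/2)%np.pi-np.pi/2; a+=d
        Y=np.array([np.cos(a),np.sin(a),0]);Z=np.array([0,0,-1.]); Rt=Ro.from_matrix(np.stack([np.cross(Y,Z),Y,Z],1))
    print("t",s["time"],"row",R.inv().apply(np.array(pos)-s["tcp_pos"]).round(4),(R.inv()*Rt).as_rotvec().round(4))
E
python3 - <<'E'
from h import *
goal([0.56,-0.355,0.45],0.07)
E
```

```text
t 0.5 row [ 0.3842 -0.0846 -0.0453] [-0.    -0.    -1.253]
```

```bash
python3 -m handwheel '0.02 -0.004 -0.005 0 0 -0.06;0.07 -0.015 -0.01 0 0 -0.2;0.12 -0.026 -0.02 0 0 -0.38;0.17 -0.038 -0.03 0 0 -0.56;0.22 -0.05 -0.04 0 0 -0.74;0.275 -0.06 -0.045 0 0 -0.92;0.325 -0.072 -0.045 0 0 -1.08;0.365 -0.08 -0.045 0 0 -1.2;0.384 -0.085 -0.045 0 0 -1.253;0.384 -0.085 -0.045 0 0 -1.253' 100
python3 - <<'E'
from h import *
p=imaging.capture("wrist")
cv2.imwrite("pics/w1.png",p["image"][:,:,::-1])
for t in ("collet_nose","drill_nose","mill_nose"):
    for r in spotter.spot_point(p,t)[:2]: print(t,np.round(r["position"],4),round(r["score"],2),pix(p,r["position"]).round())
P=cloud(p); im=p["image"].astype(int); ok=p["z_map"]>0
m=ok&(im[...,2]>im[...,0]+30)&(im[...,2]>im[...,1]+20)&(P[...,2]>.09)&(P[...,2]<.16)
print(m.sum(),P[m].min(0),P[m].max(0))
top=m&(P[...,2]>.138)
print("top",top.sum(),P[top].mean(0),P[top].min(0),P[top].max(0), cv2.minEnclosingCircle(P[top][:,:2].astype(np.float32)*1000))
E
```

```text
time: 1.75
tcp_pos: [0.5604, -0.3536, 0.4497]
tcp_rot: [0.681, 0.732, -0.0, -0.0]
force: [-0.2, -0.2, -0.8]
opening: 0.0913
gripper_force: 0.0
collet_nose [ 0.4366 -0.297   0.0926] 0.67 [137. 110.]
collet_nose [ 0.5588 -0.354   0.1181] 0.57 [251. 177.]
drill_nose [ 0.5533 -0.2542  0.1163] 0.8 [253.  73.]
965 [ 0.54120187 -0.37373831  0.09023077] [ 0.57703522 -0.33793968  0.14507403]
top 689 [ 0.55917646 -0.35457282  0.14232847] [ 0.54184337 -0.37373831  0.13805245] [ 0.57665401 -0.33809682  0.14507403] ((559.4007568359375, -356.0073547363281), 18.095081329345703)
```

View pics/w1.png

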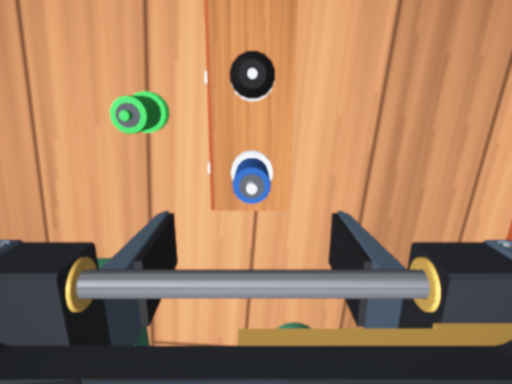

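The wrist picture confirms the blue nose in the end hole at (251,180). The drill is at (252,73), and the green look-alike at (130,113) is clear of the fingers. Next I go straight down.

```bash
python3 -m handwheel '-0.001 -0.0015 0.01 0 0 0;-0.001 -0.0015 0.035 0 0 0;-0.001 -0.0015 0.06 0 0 0;-0.001 -0.0015 0.085 0 0 0;-0.001 -0.0015 0.11 0 0 0;-0.001 -0.0015 0.13 0 0 0;-0.001 -0.0015 0.147 0 0 0;-0.001 -0.0015 0.157 0 0 0;-0.001 -0.0015 0.16 0 0 0;-0.001 -0.0015 0.16 0 0 0'
python3 -m handwheel '0 0 0 0 0 0;0 0 0 0 0 0;0 0 0 0 0 0;0 0 0 0 0 0;0 0 0 0 0 0;0 0 0 0 0 0;0 0 0 0 0 0;0 0 0 0 0 0;0 0 0 0 0 0;0 0 0 0 0 0' 0
```

```text
time: 3.2
tcp_pos: [0.5583, -0.3559, 0.29]
tcp_rot: [0.682, 0.731, 0.0, 0.0]
force: [0.1, -0.1, -0.0]
opening: 0.0915
gripper_force: 0.0
time: 4.45
tcp_pos: [0.5583, -0.3558, 0.2898]
tcp_rot: [0.682, 0.731, 0.0, 0.0]
force: [1.7, 0.2, -0.7]
opening: 0.0369
gripper_force: 30.0
```

```bash
python3 -m handwheel '0 0 -0.005 0 0 0;0 0 -0.015 0 0 0;0 0 -0.03 0 0 0;0 0 -0.05 0 0 0;0 0 -0.075 0 0 0;0 0 -0.1 0 0 0;0 0 -0.125 0 0 0;0 0 -0.147 0 0 0;0 0 -0.16 0 0 0;0 0 -0.165 0 0 0'
python3 - <<'E'
from h import *
p=imaging.capture("side"); cv2.imwrite("pics/s2.png",cv2.resize(p["image"][40:200,200:400,::-1],(800,640))[:600])
p=imaging.capture("scene");P=cloud(p); im=p["image"].astype(int)
# socket refine: red top rim points at z~0.08
m=(p["z_map"]>0)&(abs(P[...,2]-.08)<.006)&(abs(P[...,0]-.484)<.06)&(abs(P[...,1]-.194)<.06)
q=P[m]; print(m.sum(),q.min(0),q.max(0),cv2.minEnclosingCircle(q[:,:2].astype(np.float32)*1000))
for t in ("collet_nose","socket_mouth"):
    for r in spotter.spot_point(p,t)[:2]: print(t,np.round(r["position"],4),round(r["score"],2))
goal([.484,.16,.455],0.07+1.0)
E
```

```text
time: 5.7
tcp_pos: [0.5582, -0.3557, 0.4557]
tcp_rot: [0.682, 0.731, 0.0, 0.001]
force: [-1.1, 0.0, -5.1]
opening: 0.0365
gripper_force: 30.0
655 [0.44464643 0.15973743 0.07401883] [0.51966146 0.23450105 0.08317753] ((481.7952880859375, 196.48316955566406), 38.48653793334961)
collet_nose [ 0.5623 -0.3571  0.2822] 0.77
collet_nose [ 0.4372 -0.2971  0.0879] 0.59
socket_mouth [0.4856 0.1952 0.0822] 0.85
t 5.9 row [ 0.5197 -0.0379 -0.0006] [-5.0e-04 -1.2e-03 -1.0e+00]
```

View pics/s2.png

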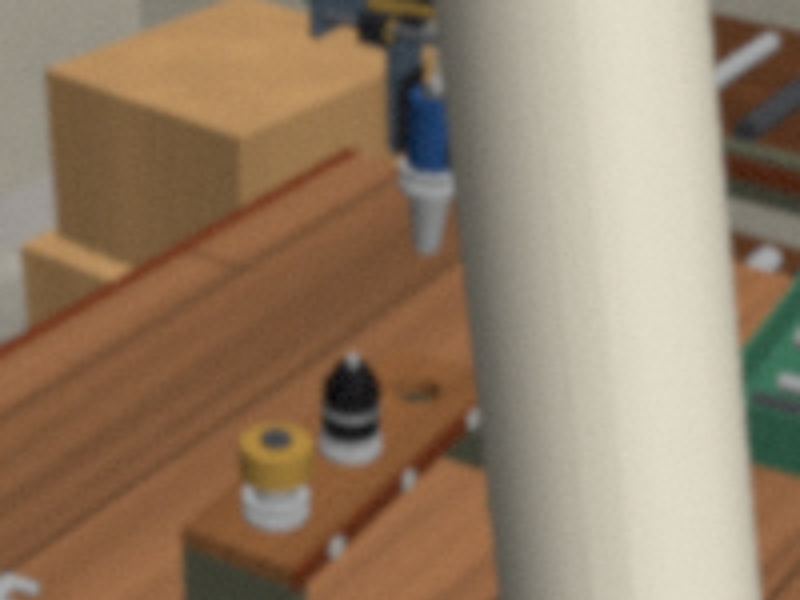

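The side picture shows the blue holder (430,170) lifted out and hanging upright. The drill (350,410) and the brass mill (275,475) are still in the rack.

```bash
python3 -m handwheel '0.02 -0.002 0 0 0 0;0.06 -0.005 0 0 0 0;0.115 -0.01 0 0 0 0;0.172 -0.015 0 0 0 0;0.23 -0.02 0 0 0 0;0.29 -0.025 0 0 0 0;0.345 -0.03 0 0 0 0;0.4 -0.034 0 0 0 0;0.445 -0.038 0 0 0 0;0.47 -0.04 0 0 0 0'
python3 - <<'E'
from h import *
ps=[imaging.capture("wrist"),imaging.capture("scene"),imaging.capture("side")]
cv2.imwrite("pics/w2.png",ps[0]["image"][:,:,::-1])
cv2.imwrite("pics/s3.png",np.hstack([ps[1]["image"][:,230:450],ps[2]["image"][:,150:400]])[:,:,::-1])
for p in ps:
    P=cloud(p); q=P[(p["z_map"]>0)&(abs(P[...,2]-.08)<.006)&(abs(P[...,0]-.484)<.06)&(abs(P[...,1]-.194)<.06)]
    if len(q)>9: print(len(q),cv2.minEnclosingCircle(q[:,:2].astype(np.float32)*1000))
    for t in ("collet_nose","socket_mouth"):
        for r in spotter.spot_point(p,t)[:2]: print(t,np.round(r["position"],4),round(r["score"],2))
s=robot.get_state();print(s["time"],s["tcp_pos"],s["tcp_rot"],s["opening"])
E
```

```text
time: 7.15
tcp_pos: [0.484, 0.1127, 0.4544]
tcp_rot: [0.681, 0.732, -0.0, -0.0]
force: [1.4, -1.2, -3.3]
opening: 0.0366
gripper_force: 30.0
3146 ((482.2724914550781, 195.1527862548828), 37.94892883300781)
collet_nose [0.4811 0.1141 0.2777] 0.77
collet_nose [0.4818 0.1959 0.0816] 0.35
socket_mouth [0.4801 0.1971 0.0823] 0.8
649 ((481.29522705078125, 197.2787628173828), 38.475154876708984)
collet_nose [ 0.4377 -0.2971  0.0889] 0.94
collet_nose [ 0.5495 -0.2528  0.1178] 0.59
socket_mouth [0.4835 0.1952 0.0805] 0.58
607 ((481.45599365234375, 198.11891174316406), 38.63922882080078)
collet_nose [0.4806 0.1167 0.2809] 0.94
collet_nose [ 0.4347 -0.3049  0.0922] 0.68
socket_mouth [0.482  0.1977 0.0793] 0.55
7.6 [0.48553093 0.10962934 0.45464198] [ 6.82314090e-01  7.31059146e-01 -8.08954494e-05 -2.22469660e-05] 0.03650759910401997
```

View pics/w2.png

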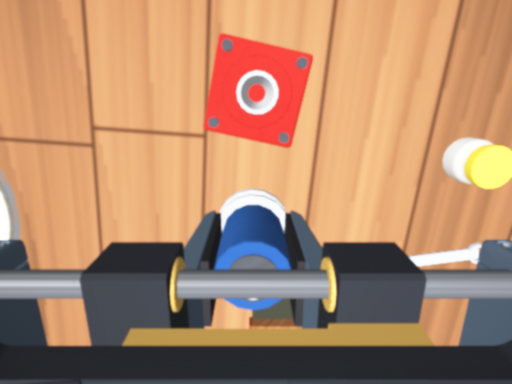

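View pics/s3.png

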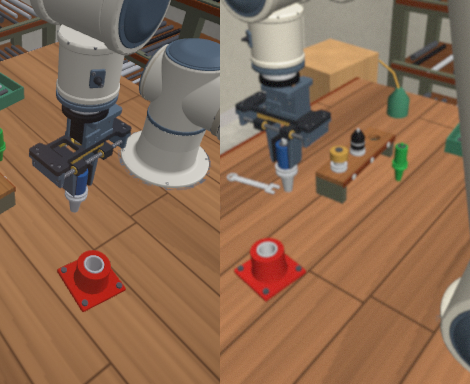

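Wrist picture: socket bore at (257,92), held holder straight between the pads at (253,250). The third picture shows the taper hanging short of the red socket. I'll measure holder and socket in the same cameras with known-radius circle fits, so calibration bias cancels.

```bash
cat >> h.py <<'E'
from scipy.optimize import least_squares
def circ(q,rfun,c0):
    f=lambda c: np.hypot(q[:,0]-c[0],q[:,1]-c[1])-rfun(q[:,2])
    r=least_squares(f,c0,loss="soft_l1",f_scale=.001); return r.x, np.median(abs(f(r.x)))
def holder(P,ok,c,g):
    """fit axis of holder with grip height g in taper/flange/nose bands"""
    near=ok&(np.hypot(P[...,0]-c[0],P[...,1]-c[1])<.035); out={}
    for n,lo,hi,rf in (("taper",-.087,-.045,lambda z:.009+.007*(z-g+.09)/.048),("flange",-.040,-.028,lambda z:.023+0*z),("nose",-.022,.022,lambda z:.0185+0*z)):
        q=P[near&(P[...,2]>g+lo)&(P[...,2]<g+hi)]
        if n!="flange": q=q[np.hypot(q[:,0]-c[0],q[:,1]-c[1])<.024]
        if len(q)>30: print("  ",n,len(q),*[np.round(v,4) for v in circ(q,rf,c)])
E
python3 - <<'E'
from h import *
s=robot.get_state();t=s["tcp_pos"];print(t)
for n in ("wrist","scene","side"):
    p=imaging.capture(n);P=cloud(p);ok=p["z_map"]>0;c=np.array([.482,.196]);print(n)
    im=p["image"].astype(int); red=ok&(im[...,0]>90)&(im[...,1]<60)&(np.hypot(P[...,0]-c[0],P[...,1]-c[1])<.06)
    q=P[red&(P[...,2]>.03)&(P[...,2]<.074)]
    if len(q)>30: print("  column",len(q),*[np.round(v,4) for v in circ(q,lambda z:.038+0*z,c)])
    # top annulus by circle of the mouth: mask outline at z=.08
    q=P[ok&(abs(P[...,2]-.08)<.005)&(np.hypot(P[...,0]-c[0],P[...,1]-c[1])<.05)]
    h=cv2.convexHull(q[:,:2].astype(np.float32))[:,0]; print("  rim",len(q),circ(np.c_[h,h[:,:1]],lambda z:.0375+0*z,c), "z",np.median(q[:,2]))
    holder(P,ok,t[:2],t[2]-.172)
E
```

```text
[0.48553093 0.10962934 0.45464198]
wrist
  rim 3135 (array([0.48246424, 0.19524911]), np.float64(0.0001426458095135294)) z 0.07756715370217648
   flange 424 [0.4857 0.1079] 0.0005
   nose 2586 [0.4856 0.1087] 0.0003
scene
  column 329 [0.481  0.1963] 0.0004
  rim 634 (array([0.48188992, 0.19656739]), np.float64(0.00033097074003295146)) z 0.07802905720156117
   taper 86 [0.4846 0.1098] 0.0003
   flange 93 [0.4838 0.1089] 0.001
   nose 192 [0.4832 0.1103] 0.0007
side
  column 490 [0.4818 0.1967] 0.0007
  rim 589 (array([0.48085792, 0.19724394]), np.float64(0.0004324324734652288)) z 0.07933627328055204
   taper 143 [0.4852 0.11  ] 0.0006
   flange 104 [0.486  0.1094] 0.0011
   nose 253 [0.4863 0.1107] 0.0009
```

```bash
python3 -m handwheel '0.01 0 0 0 0 0;0.035 0.001 0 0 0 0;0.06 0.002 0 0 0 0;0.08 0.003 0.01 0 0 0;0.087 0.003 0.03 0 0 0;0.087 0.003 0.055 0 0 0;0.087 0.003 0.075 0 0 0;0.087 0.003 0.087 0 0 0;0.087 0.003 0.09 0 0 0;0.087 0.003 0.09 0 0 0'
python3 - <<'E'
from h import *
s=robot.get_state();t=s["tcp_pos"];print(t,s["time"])
for n in ("scene","side"):
    p=imaging.capture(n);P=cloud(p);ok=p["z_map"]>0;c=np.array([.482,.196]);print(n)
    im=p["image"].astype(int); red=ok&(im[...,0]>90)&(im[...,1]<60)&(np.hypot(P[...,0]-c[0],P[...,1]-c[1])<.06)
    q=P[red&(P[...,2]>.03)&(P[...,2]<.074)]
    print("  column",len(q),*[np.round(v,4) for v in circ(q,lambda z:.038+0*z,c)])
    holder(P,ok,t[:2],t[2]-.172)
E
```

```text
time: 9.0
tcp_pos: [0.4826, 0.1974, 0.3651]
tcp_rot: [0.682, 0.731, 0.0, 0.0]
force: [0.7, 0.4, -3.7]
opening: 0.0364
gripper_force: 30.0
[0.48256665 0.19739304 0.36512006] 9.0
scene
  column 326 [0.4811 0.1962] 0.0003
   taper 55 [0.4816 0.1977] 0.0004
   flange 66 [0.4809 0.1967] 0.0009
   nose 92 [0.4807 0.1977] 0.0004
side
  column 483 [0.4819 0.1966] 0.0006
   taper 118 [0.4828 0.1979] 0.0005
   flange 95 [0.4833 0.1971] 0.001
   nose 211 [0.484  0.1986] 0.001
```

```bash
python3 -m handwheel '-0.001 -0.0005 0.003 0 0 0;-0.001 -0.0005 0.01 0 0 0;-0.001 -0.0005 0.018 0 0 0;-0.001 -0.0005 0.027 0 0 0;-0.001 -0.0005 0.036 0 0 0;-0.001 -0.0005 0.044 0 0 0;-0.001 -0.0005 0.051 0 0 0;-0.001 -0.0005 0.055 0 0 0;-0.001 -0.0005 0.057 0 0 0;-0.001 -0.0005 0.057 0 0 0'
```

```text
time: 10.35
tcp_pos: [0.482, 0.1962, 0.3077]
tcp_rot: [0.682, 0.731, 0.0, 0.0]
force: [-0.6, 1.1, -4.0]
opening: 0.0364
gripper_force: 30.0
```

No contact so far (the force is just the holder's weight). About 13 mm remain, which I take slowly.

```bash
python3 -m handwheel '0 0 0.001 0 0 0;0 0 0.002 0 0 0;0 0 0.0035 0 0 0;0 0 0.005 0 0 0;0 0 0.0065 0 0 0;0 0 0.008 0 0 0;0 0 0.009 0 0 0;0 0 0.01 0 0 0;0 0 0.0105 0 0 0;0 0 0.0105 0 0 0'
```

```text
time: 11.6
tcp_pos: [0.482, 0.1962, 0.2972]
tcp_rot: [0.682, 0.731, -0.0, -0.0]
force: [0.0, 0.2, -3.7]
opening: 0.0367
gripper_force: 30.0
```

```bash
python3 -m handwheel '0 0 0.0005 0 0 0;0 0 0.001 0 0 0;0 0 0.0015 0 0 0;0 0 0.0018 0 0 0;0 0 0.002 0 0 0;0 0 0.002 0 0 0;0 0 0.002 0 0 0;0 0 0.002 0 0 0;0 0 0.002 0 0 0;0 0 0.002 0 0 0'
```

```text
time: 12.85
tcp_pos: [0.482, 0.1962, 0.2952]
tcp_rot: [0.682, 0.731, 0.0, 0.0]
force: [0.9, 0.7, -4.3]
opening: 0.0364
gripper_force: 30.0
```

```bash
python3 -m handwheel '0 0 0.0002 0 0 0;0 0 0.0004 0 0 0;0 0 0.0006 0 0 0;0 0 0.0008 0 0 0;0 0 0.001 0 0 0;0 0 0.001 0 0 0;0 0 0.001 0 0 0;0 0 0.001 0 0 0;0 0 0.001 0 0 0;0 0 0.001 0 0 0'
```

```text
time: 14.1
tcp_pos: [0.4819, 0.1962, 0.2947]
tcp_rot: [0.682, 0.731, 0.0, 0.0]
force: [-3.9, -0.7, 8.5]
opening: 0.0363
gripper_force: 30.0
```

Contact came at TCP z 0.2947, where 0.2948 was expected for fully home, with about 12 N of seating force. Releasing.

```bash
python3 -m handwheel '0 0 0 0 0 0;0 0 0 0 0 0;0 0 0 0 0 0;0 0 0 0 0 0;0 0 0 0 0 0;0 0 0 0 0 0;0 0 0 0 0 0;0 0 0 0 0 0;0 0 0 0 0 0;0 0 0 0 0 0' 80
python3 -m handwheel '0 0 -0.005 0 0 0;0 0 -0.015 0 0 0;0 0 -0.03 0 0 0;0 0 -0.05 0 0 0;0 0 -0.07 0 0 0;0 0 -0.09 0 0 0;0 0 -0.11 0 0 0;0 0 -0.13 0 0 0;0 0 -0.145 0 0 0;0 0 -0.15 0 0 0'
python3 - <<'E'
from h import *
o=[]
for n in ("scene","side"):
    p=imaging.capture(n);P=cloud(p);ok=p["z_map"]>0;print(n)
    holder(P,ok,np.array([.482,.1962]),.122)
    q=P[ok&(np.hypot(P[...,0]-.482,P[...,1]-.1962)<.012)]; print("  top z",np.sort(q[:,2])[-8:].round(4))
    u=pix(p,[.482,.196,.1]).astype(int); o.append(cv2.resize(p["image"][u[1]-60:u[1]+60,u[0]-50:u[0]+50],(400,480)))
    for t in ("drill_nose","mill_nose"): print(t,[np.round(r["position"],3) for r in spotter.spot_point(p,t)[:1]])
cv2.imwrite("pics/end.png",np.hstack(o)[:,:,::-1])
E
```

```text
time: 15.35
tcp_pos: [0.482, 0.1962, 0.2942]
tcp_rot: [0.682, 0.731, 0.0, -0.0]
force: [0.3, 1.0, -0.7]
opening: 0.0733
gripper_force: 0.0
time: 16.6
tcp_pos: [0.482, 0.1962, 0.4454]
tcp_rot: [0.682, 0.731, 0.001, 0.0]
force: [0.5, 0.5, -0.1]
opening: 0.073
gripper_force: 0.0
scene
   flange 58 [0.4799 0.1958] 0.0006
   nose 191 [0.4806 0.1963] 0.0004
  top z [0.3673 0.3696 0.3702 0.3712 0.3716 0.3727 0.3729 0.374 ]
drill_nose []
mill_nose [array([ 0.544, -0.155,  0.121])]
side
   flange 85 [0.4822 0.1962] 0.001
   nose 258 [0.4817 0.1967] 0.0006
  top z [0.159  0.1592 0.1593 0.1594 0.16   0.1602 0.1603 0.1604]
drill_nose [array([ 0.553, -0.259,  0.116])]
mill_nose []
```

View pics/end.png

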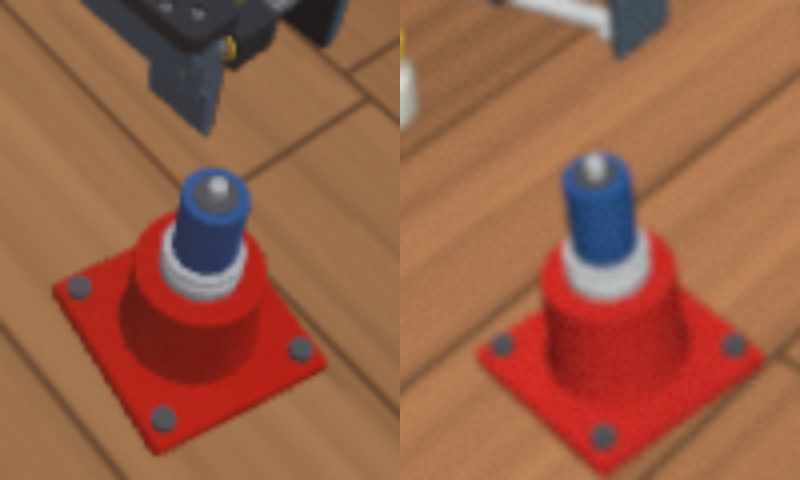

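The picture shows the holder upright with its flange on the rim in both views, the gripper clear above it. The top is at 0.159 m, where 0.158 is expected fully home.

```bash
python3 -c "
from station import robot
print(robot.sign_off())"
```

```text
the job is handed in; nothing more can be done
None
```

The blue-nosed holder stands upright and fully home in the red fixture, lowered in under control; the other two holders are still in the rack, and the job was handed in at about 17 s.

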